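Load the pot mixer and click its dial to run

TASK

Load the paint mixer, largest container first: stand the blue carrier cup in the mixer's round metal basket and let go of it, then stand the small copper pot upright inside the carrier, right down on its floor, and let go. Only then turn the black dial on the mixer's sloping panel clockwise until it clicks over its detent and stays there, and leave it; do not shift the other things on the table.

Things in the scene. Friction and masses are not known exactly. Their poses are not given: they have to be found in the camera images.
- mixer: white pot mixer fixed on the table, base 200 (x) by 360 (y) by 50 mm high; origin at centre of underside, z up, front to -y (the robot's right). 100 mm to +y an open round aluminium basket (74 mm outside, 64 mm inside, rim 95 mm above the table); at the front a console 150 mm wide, 125 mm high, its grey panel's outward normal leaning 30 degrees from vertical towards -y, a black dial at its centre
- basket_floor (a point): centre of the basket's inner floor, 40 mm below its rim, 55 mm above the table; z up; turns with the mixer
- dial (a joint): black dial's angle, rad: 0 is off, grows clockwise seen facing the panel, stop at 1.2; starts at 0. A sprung detent: resistance (up to about 0.1 N m) peaks near 0.3; released short of 0.6 the dial springs back to nearly 0, past 0.6 it snaps on by itself to about 1.2 and stays
- dial_grip (a point): grip point on the dial's axis, 113 mm above the table; turns with the dial. z: out of the panel along the axis. y: along the grip bar to its red-marked end (straight up the slope when the dial is at 0). x: across the bar. Bar 46 mm long, 14 mm wide, ends 10 mm outward of this point; a skirt 48 mm across lies 21 mm, the panel 27 mm inward of it. Clockwise is a negative turn about z
- carrier: blue plastic carrier cup, open at the top, loose; 65 mm tall, outside diameter 52 mm at the foot and 56 mm at the rim, wall 4 mm, floor 5 mm thick, 120 g; origin at the centre of its underside, z up
- pot: small copper pot, open at the top, loose; 90 mm tall, outside diameter 34 mm at the foot and 40 mm at the rim, wall 3 mm, 140 g; origin at the centre of its underside, z up. Down in the carrier its underside is 5 mm above the carrier's and its rim stands 30 mm above the carrier's
- brush_jar: dark steel brush jar, 72 mm wide, 100 mm tall, with upright brushes to 215 mm; loose bystander; origin at the centre of its underside
- medium_bottle: white bottle with black cap, 64 mm wide, 170 mm tall; loose bystander; origin at the centre of its underside
- tape_roll: wood-coloured roll of tape, 90 mm wide, 24 mm high, lying flat; loose bystander; origin at the centre of its underside
- tub: white open tub, 90 mm wide at the rim, 80 mm tall; loose bystander; origin at the centre of its underside
- paint_jar: amber jar with yellow lid, 56 mm wide, 60 mm tall; loose bystander; origin at the centre of its underside
- tin: red paint tin, 80 mm wide, 90 mm tall; loose bystander; origin at the centre of its underside

How it is judged:
By the outcome, as a careful person would: the job done as asked, in the order asked, and still so for the second after the job is handed in, with the robot touching nothing.
It also fails if it takes over 72 s, if anything falls off the work surface, if the arm or the gripper's body presses on something with over 40 N, if the wrist force passes 120 N, or if a joint passes its speed limit or range.

ROBOT

A 6-joint arm with a two-finger parallel gripper is mounted at the origin on the work surface. World frame = base frame: x ahead of the robot, y to its left, z up, the work surface at z = 0. Lengths are in m, angles in degrees, forces in N, time in s.
With the tool pointing down it reaches from about 0.25 to 0.725 m from the base axis. Payload 9.7 kg.
Tool frame: the origin (TCP) lies at the very end of the fingers, on their centre line; the grasp point (between the pads) lies tcp_to_grasp behind it (tcp_to_grasp is the distance from the TCP to the grasp point, in m); z points along the fingers, y is the direction in which the jaws open and shut (so a half turn about z gives the same grasp; the last joint's range is limited). The gripper opens to 85 mm and grips with 20 to 120 N. Pads are 22 mm wide; open, the fingers measure 114 mm over their backs; the gripper's body (76 mm by 85 mm) begins 54 mm behind the grasp point. The pads swing forward as they close: fully open they stand 13 mm farther back than shut.
Start: joints at [-68.698, 4.979, 10.078, 95.1, 0, 90], TCP at [0.2, -0.512, 0.231] pointing down, gripper open.
Joint ranges: [-179.16, 179.16], [-48.56, 103.87], [-65.8, 70.77], [-126.05, 130.52], [-82.76, 87.17], [-180, 180]. Speed limits (degrees/s): [127.2, 127.2, 147.25, 180, 180, 180].

INTERFACE

Orientations are given as [roll, pitch, yaw] about the fixed x, y, z axes, in that order (R = Rz(yaw) Ry(pitch) Rx(roll)).
In Python, from workcell import * gives the robot as it stands. The module is installed in compiled form; this text tells all that it offers.
- The arm moves only by the shell command python3 -m pendant 'ROWS' [FORCE]. ROWS is JSON, a list of rows, each a list of 3 entries, a list of its own where there are three numbers: the opening in per cent of the stroke, from 0 (shut) to 100 (fully open), then the shift along the world's x, y, z in mm, then the turn, a rotation vector about the world's x, y, z in degrees. A call has 1 to 20 rows; each row is the pose to reach, as a shift and turn from the pose measured when the call began; what a row does not reach only later rows make up. A row lasts 1/8 s, in which the tool goes at most 62.5 mm and 10.7 degrees, less where a joint would pass 70% of its speed; a pose out of reach is approached as far as the arm can. A call with a gripper value outside its range is refused whole. The fingers move at their own pace and stop on an object; FORCE is the grip in N (left out, the last holds). Time passes only in rows, so rows that repeat a pose let the fingers close. It gives the time, the measured TCP pose, the force and the opening at its end, in the units of the state.
- get_obs(): the state, without advancing time (a new reading comes with each control period).
- camera(name): name is "side" or "top"; returns a dict with "img" (480x640x3 uint8, red, green, blue), "fx", "fy", "cx", "cy" (pixels), "k1" (the pictures are not rectified: a ray, as slopes to the right and down, at radius r is drawn at 1 + k1 r^2 times it, then the intrinsics apply), "cam_to_world" (4x4, takes a point from camera to world coordinates). Camera axes: x right, y down, z forward; pixel columns grow to the right and rows downward; lengths in m; the calibration is good to about 2 mm. A picture is of the moment at which its call begins. There is no depth.
- job_done(): hands the job in, once; it reports no verdict.
Trained networks look in a picture, given as the dict that the camera call returned (one of the last four; its "shot" number tells which), for a name from the list of things; names that differ only in an ending like _2 or _b are one class to them, and where a whole thing is asked for, a point or a joint stands for the part that bears it (a point fixed in the world has none). Each returns a list of dicts, best first, with "confidence" (0 to 1); they miss things now and then, are a little off and sometimes report something else, mostly with a low value. They report only what shows in the picture. A call takes as long as a camera call.
- regions_of(picture, label): "region" (480x640 bool, what is visible of it).
- pinpoint(picture, label): "position" ([x, y, z] in m, in world coordinates, good to about 4 mm: a listed point, or the origin of a listed thing).
The state is a dict: "time": time; "q": joint angles; "qd": joint speeds; "joint_efforts": joint torques, N m; "ee_pos": TCP position; "tcp_rot": TCP orientation; "wrist_force": force on the tool from outside, world axes, zero at the start; "torque": the same for the moment, N m; "opening": finger opening in m.
Only numpy, scipy, OpenCV 4.12 (cv2) and the standard library are available. Lean on these libraries where they do the work, as an engineer would, in place of code of your own. Each camera call takes 0.05 s, during which the arm holds its last target. There are 200 camera calls.

## Working session

There is one attempt and no reset: what is moved stays moved. The work goes in short steps, Python scripts to look and compute and a shell command to move; the robot and the scene stay as the last step left them, time stands still between calls to the robot, and variables do not carry over. Pictures are saved under pics/ and viewed, about 8 in all and at most 12, crops included, and the job is handed in when it is done.

```bash
mkdir -p pics; cat > h.py <<'E'
from workcell import *
import numpy as np, cv2
def look(names, cams=("top","side"), save=None):
    out={}
    for c in cams:
        p=camera(c)
        if save: cv2.imwrite(f"pics/{save}_{c}.png", p["img"][:,:,::-1])
        for n in names:
            r=pinpoint(p,n)[:2]
            print(c,n,[(np.round(np.array(d["position"])*1000).tolist(),round(d["confidence"],2)) for d in r])
        out[c]=p
    return out
def proj(p,X):
    T=np.linalg.inv(p["cam_to_world"]); c=T[:3,:3]@np.array(X)+T[:3,3]
    u=c[:2]/c[2]; u=u*(1+p["k1"]*(u@u)); return np.array([u[0]*p["fx"]+p["cx"],u[1]*p["fy"]+p["cy"]])
def unproj(p,px,z):
    d=np.array([(px[0]-p["cx"])/p["fx"],(px[1]-p["cy"])/p["fy"]]);u=d.copy()
    for _ in range(20): u=d/(1+p["k1"]*(u@u))
    M=np.array(p["cam_to_world"]); v=M[:3,:3]@np.array([u[0],u[1],1]); o=M[:3,3]
    return o+v*(z-o[2])/v[2]
E
python3 - <<'E'
from h import *
o=get_obs(); print({k:np.round(v,3).tolist() for k,v in o.items()})
import workcell; print([n for n in dir(workcell) if 'tcp' in n.lower()], getattr(workcell,'tcp_to_grasp',None))
P=look(["mixer","basket_floor","dial_grip","carrier","pot","brush_jar","medium_bottle","tape_roll","tub","paint_jar","tin"],save="a")
for c in P: print(c, np.round(P[c]["cam_to_world"],3).tolist())
cv2.imwrite("pics/a.png",np.hstack([cv2.imread("pics/a_top.png"),cv2.imread("pics/a_side.png")]))
E
```

```text
{'time': 0.0, 'q': [-68.699, 5.011, 10.033, 95.1, 0.002, 90.001], 'qd': [-0.028, 0.012, -0.057, 0.026, 0.014, -0.072], 'joint_efforts': [-0.001, -52.039, 46.48, 0.016, -0.0, 0.0], 'ee_pos': [0.2, -0.512, 0.231], 'tcp_rot': [-179.923, -0.002, 21.3], 'wrist_force': [0.41, 0.51, 0.287], 'torque': [0.009, -0.03, -0.001], 'opening': 0.086}
['tcp_to_grasp'] 0.0187
top mixer [([591.0, 17.0, 4.0], 0.96)]
top basket_floor [([582.0, 123.0, 55.0], 0.93)]
top dial_grip [([604.0, -108.0, 112.0], 0.61)]
top carrier [([505.0, 340.0, -5.0], 0.87)]
top pot [([450.0, -338.0, -3.0], 0.53)]
top brush_jar [([726.0, 312.0, 1.0], 0.87)]
top medium_bottle [([704.0, -338.0, -1.0], 0.66)]
top tape_roll [([293.0, 326.0, 1.0], 0.8)]
top tub [([642.0, -464.0, -4.0], 0.95)]
top paint_jar [([328.0, -417.0, -3.0], 0.65)]
top tin [([568.0, 532.0, 1.0], 0.8)]
side mixer [([593.0, 19.0, -2.0], 0.71)]
side basket_floor [([586.0, 118.0, 55.0], 0.93)]
side dial_grip [([708.0, -334.0, 2.0], 0.52)]
side carrier [([509.0, 340.0, 2.0], 0.91), ([448.0, -341.0, -0.0], 0.25)]
side pot [([448.0, -341.0, 2.0], 0.61)]
side brush_jar [([723.0, 313.0, 0.0], 0.67)]
side medium_bottle [([708.0, -332.0, 0.0], 0.76)]
side tape_roll [([296.0, 321.0, -2.0], 0.94)]
side tub []
side paint_jar [([329.0, -419.0, -2.0], 0.63), ([568.0, 533.0, 1.0], 0.61)]
side tin [([570.0, 531.0, 3.0], 0.82)]
top [[0.024, -0.999, 0.04, 0.436], [-1.0, -0.024, -0.002, 0.021], [0.003, -0.04, -0.999, 1.551], [0.0, 0.0, 0.0, 1.0]]
side [[-0.28, -0.54, 0.794, -0.723], [-0.96, 0.178, -0.218, 0.364], [-0.023, -0.823, -0.568, 0.966], [0.0, 0.0, 0.0, 1.0]]
```

View pics/a_top.png

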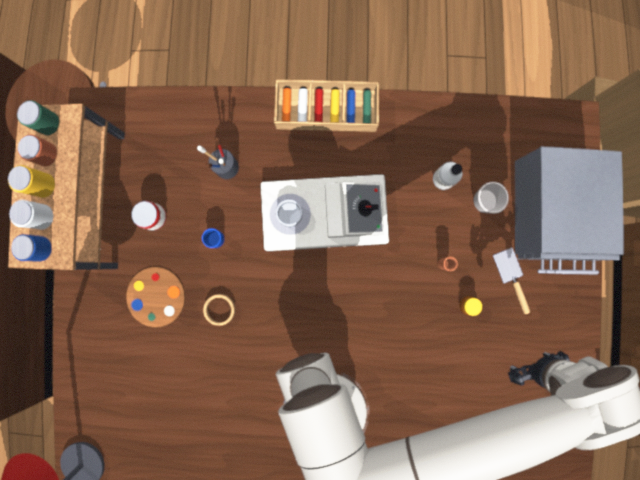

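View pics/a_side.png

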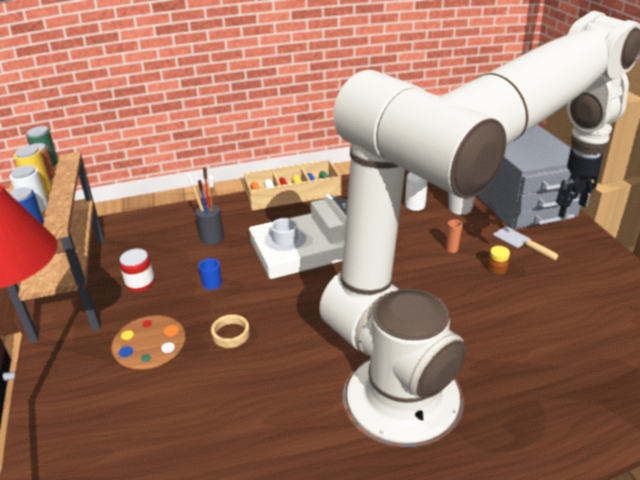

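The top view shows the carrier at (212,238), basket (290,212), dial (367,208) and pot (450,264). I'll take a close crop of the mixer to check the basket's contents and the mixer's yaw, and fit the rims of the basket, carrier and pot.

```bash
python3 - <<'E'
from h import *
p=camera("top"); im=p["img"][:,:,::-1].copy()
M=np.array([592.,18]); 
for n,z in (("mixer",0),("carrier",.065),("pot",.09),("basket_floor",.095),("dial_grip",.1)):
    for d in regions_of(p,n)[:2]:
        r=d["region"]; ys,xs=np.nonzero(r); c=cv2.findContours(r.astype(np.uint8),0,1)[0]; c=max(c,key=cv2.contourArea)
        print(n,round(d["confidence"],2),r.sum(),xs.min(),xs.max(),ys.min(),ys.max())
        if n=="mixer": 
            box=cv2.boxPoints(cv2.minAreaRect(c)); print([np.round(unproj(p,b,.05)*1000).tolist() for b in box])
        else:
            (x,y),rad=cv2.minEnclosingCircle(c); print(x,y,rad, np.round(unproj(p,(x,y),z)*1000))
# predicted overlay
cr=cv2.resize(im[160:270,190:400],None,fx=3.8,fy=3.8,interpolation=cv2.INTER_CUBIC)
def dot(X,col):
    u=(proj(p,X)-[190,160]+.5)*3.8; cv2.circle(cr,tuple(int(v) for v in u),2,col,-1)
a=np.radians(4.5);R=np.array([[np.cos(a),-np.sin(a)],[np.sin(a),np.cos(a)]])
for sx in(-100,100):
  for sy in (-180,180): dot(np.r_[(M+R@[sx,sy])/1000,.05],(0,0,255))
b=M+R@[0,100]
for t in np.linspace(0,6.28,24): dot(np.r_[(b+37*np.array([np.cos(t),np.sin(t)]))/1000,.095],(0,255,0))
for t in np.linspace(0,6.28,24): dot(np.r_[(np.array([507,340])+28*np.array([np.cos(t),np.sin(t)]))/1000,.065],(0,255,0))
dot([.604,-.108,.113],(255,255,0))
cv2.imwrite("pics/b.png",cr)
E
```

```text
mixer 0.83 8576 261 388 175 250
[[675.0, 208.0, 50.0], [705.0, -153.0, 50.0], [503.0, -168.0, 50.0], [474.0, 190.0, 50.0]]
carrier 0.91 308 203 223 228 246
212.85000610351562 237.5 10.453442573547363 [508. 336.  65.]
pot 0.71 228 438 457 257 270
447.5 263.5 9.823541641235352 [ 449. -332.   90.]
basket_floor 0.68 8553 261 388 175 250
324.1757507324219 211.73533630371094 69.40396881103516 [586.  19.  95.]
```

View pics/b.png

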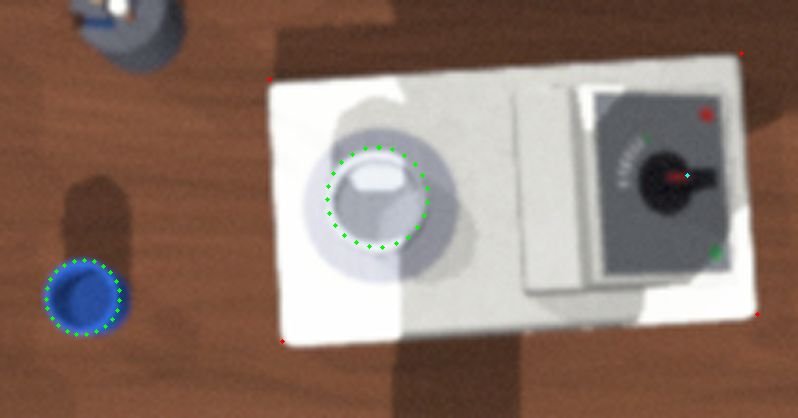

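The crop shows the basket empty, with the rim centred near crop (377,203). The dial bar runs from its red end at (667,177) down to (716,178). My overlay puts the mixer about 3 mm too far in x, so I take the mixer at about (589,19) with yaw 4.7° and the basket at about (582,119). The carrier overlay at (507,340) fits. Moving above the carrier now.

```bash
python3 -m pendant '[[100,[307,852,70],[0,0,102]],[100,[307,852,70],[0,0,102]],[100,[307,852,70],[0,0,102]],[100,[307,852,70],[0,0,102]],[100,[307,852,70],[0,0,102]],[100,[307,852,70],[0,0,102]],[100,[307,852,70],[0,0,102]],[100,[307,852,70],[0,0,102]],[100,[307,852,70],[0,0,102]],[100,[307,852,70],[0,0,102]],[100,[307,852,70],[0,0,102]],[100,[307,852,70],[0,0,102]],[100,[307,852,70],[0,0,102]],[100,[307,852,70],[0,0,102]],[100,[307,852,70],[0,0,102]],[100,[307,852,70],[0,0,102]],[100,[307,852,-60],[0,0,102]],[100,[307,852,-60],[0,0,102]],[100,[307,852,-60],[0,0,102]],[100,[307,852,-60],[0,0,102]]]' 30
python3 -c "
from h import *
print(np.round(get_obs()['q'],1))"
```

```text
time: 4.0
ee_pos: [0.5075, 0.3395, 0.1743]
tcp_rot: [179.8, 0.0, 123.3]
wrist_force: [0.6, 0.1, 1.4]
opening: 0.0851
[33.8 12.4 12.1 89.5 -0.  90.5]
```

```bash
python3 -m pendant '[[100,[0,0,-60],[0,0,0]],[100,[0,0,-110],[0,0,0]],[100,[0,0,-132],[0,0,0]],[100,[0,0,-132],[0,0,0]],[40,[0,0,-132],[0,0,0]],[40,[0,0,-132],[0,0,0]],[40,[0,0,-132],[0,0,0]],[40,[0,0,-132],[0,0,0]],[40,[0,0,-132],[0,0,0]],[40,[0,0,-132],[0,0,0]],[40,[0,0,-132],[0,0,0]]]' 30
```

```text
time: 5.38
ee_pos: [0.5087, 0.3403, 0.0452]
tcp_rot: [179.6, 0.0, 123.3]
wrist_force: [-0.9, -0.5, 8.0]
opening: 0.0537
```

```bash
python3 -m pendant '[[40,[0,0,40],[0,0,0]],[40,[0,0,90],[0,0,0]],[40,[0,0,120],[0,0,0]],[40,[20,-50,120],[0,0,-6]],[40,[40,-105,120],[0,0,-12]],[40,[56,-160,120],[0,0,-18]],[40,[70,-205,120],[0,0,-22]],[40,[73,-221,120],[0,0,-22]],[40,[73,-221,120],[0,0,-22]],[40,[73,-221,120],[0,0,-22]],[40,[73,-221,120],[0,0,-22]]]'
python3 - <<'E'
from h import *
P=look(["carrier","basket_floor"],save="c")
o=get_obs(); print(o["ee_pos"],o["wrist_force"],o["opening"])
a=cv2.imread("pics/c_top.png")[165:265,240:340]; b=cv2.imread("pics/c_side.png")[160:290,220:350]
cv2.imwrite("pics/c.png",np.hstack([cv2.resize(a,(400,400),interpolation=2),cv2.resize(b,(400,400),interpolation=2)]))
E
```

```text
time: 6.75
ee_pos: [0.5815, 0.1206, 0.1653]
tcp_rot: [179.6, -0.0, 101.4]
wrist_force: [0.3, 0.0, -1.3]
opening: 0.0538
top carrier []
top basket_floor []
side carrier [([579.0, 122.0, 120.0], 0.58)]
side basket_floor [([586.0, 116.0, 53.0], 0.84), ([724.0, 312.0, -0.0], 0.38)]
[0.58161646 0.11967427 0.16514922] [ 0.15568801 -0.19321945 -1.64671985] 0.053167838052876296
```

View pics/c.png

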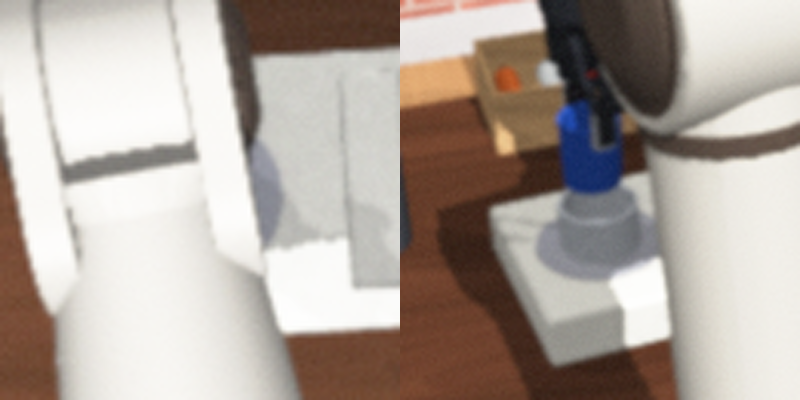

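Carrier is held upright over the basket, appearing about 2 px left of it in the side view (carrier axis at crop column 591, basket at 598). Measuring that offset numerically.

```bash
python3 - <<'E'
from h import *
p=camera("side"); im=p["img"].astype(float)
print(p["fx"],p["cx"],p["cy"])
b=(im[:,:,2]>im[:,:,0]+50)&(im[:,:,2]>80)
for y in range(196,224,3):
    xs=np.nonzero(b[y,265:300])[0]+265
    if len(xs): print(y,xs.min(),xs.max(),(xs.min()+xs.max())/2)
for y in (228,232,236,240): print(y,[int(v) for v in im[y,264:306].mean(1)])
# predicted centres/edges in side view
for n,x,y,z,r in (("carrier",.5816,.1197,.120+.02,.027),("basket",.582,.1195,.085,.037),("basketrim",.582,.1195,.095,.037)):
    d=np.array([-.28,-.96,0]);d/=np.linalg.norm(d); c=np.array([x,y,z])
    print(n,[np.round(proj(p,c+s*r*d),1).tolist() for s in(-1,0,1)])
cv2.imwrite("pics/d.png",cv2.resize(p["img"][190:260,250:320,::-1],(600,600),interpolation=2))
E
```

```text
572.9818692991496 322.9438192562013 236.4013191003756
196 272 281 276.5
199 271 281 276.0
202 273 281 277.0
205 273 281 277.0
208 273 290 281.5
211 273 290 281.5
214 274 291 282.5
217 274 290 282.0
220 275 289 282.0
228 [194, 193, 194, 196, 197, 189, 176, 160, 147, 133, 117, 110, 108, 112, 114, 116, 117, 121, 121, 122, 122, 119, 119, 120, 120, 120, 120, 120, 125, 133, 135, 133, 127, 143, 166, 184, 190, 185, 165, 142, 139, 149]
232 [179, 178, 174, 165, 155, 145, 137, 127, 120, 121, 124, 130, 128, 136, 138, 140, 143, 146, 147, 150, 151, 152, 145, 138, 134, 130, 124, 124, 113, 112, 112, 109, 109, 114, 132, 141, 141, 142, 133, 124, 132, 142]
236 [177, 159, 150, 147, 144, 145, 145, 136, 125, 123, 120, 121, 121, 119, 119, 118, 117, 122, 120, 123, 127, 121, 121, 121, 121, 120, 120, 116, 115, 114, 109, 111, 109, 107, 117, 127, 132, 131, 128, 126, 128, 137]
240 [164, 150, 146, 143, 142, 142, 146, 139, 132, 125, 120, 120, 124, 121, 124, 122, 121, 123, 120, 123, 120, 120, 121, 120, 119, 119, 120, 117, 115, 116, 110, 113, 114, 118, 127, 130, 131, 129, 132, 124, 127, 131]
carrier [[272.2, 211.3], [282.1, 211.1], [292.0, 210.9]]
basket [[270.1, 228.1], [283.4, 227.8], [296.7, 227.5]]
basketrim [[269.9, 225.1], [283.2, 224.8], [296.5, 224.5]]
```

View pics/d.png

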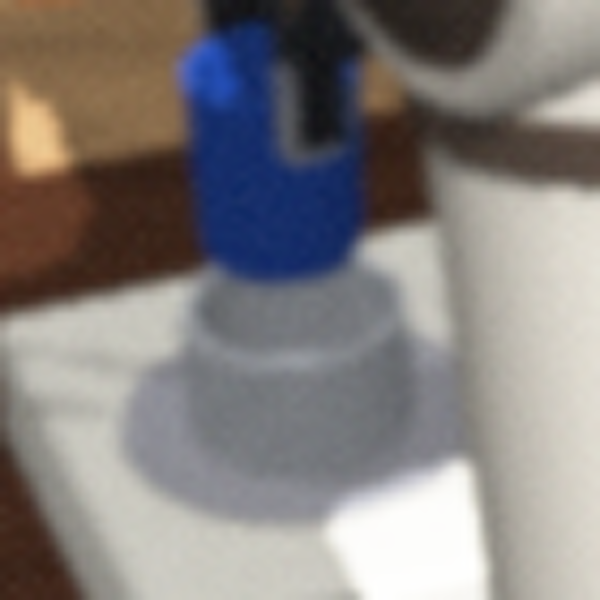

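The close-up shows the basket centre at 284.9 px, while the prediction for y=119.5 was 283.4 px. The carrier sits where the TCP says. So the basket lies about 3–4 mm to -y. Shifting by 3 mm and lowering just inside the rim.

```bash
python3 -m pendant '[[40,[0,-3,0],[0,0,0]],[40,[0,-3,-15],[0,0,0]],[40,[0,-3,-25],[0,0,0]],[40,[0,-3,-35],[0,0,0]],[40,[0,-3,-42],[0,0,0]],[40,[0,-3,-42],[0,0,0]]]'
```

```text
time: 7.85
ee_pos: [0.5814, 0.1165, 0.1225]
tcp_rot: [179.6, -0.0, 101.3]
wrist_force: [0.1, 0.9, -0.9]
opening: 0.0534
```

```bash
python3 -m pendant '[[40,[0,0,-8],[0,0,0]],[40,[0,0,-15],[0,0,0]],[40,[0,0,-20],[0,0,0]],[40,[0,0,-22],[0,0,0]],[40,[0,0,-23],[0,0,0]],[40,[0,0,-23],[0,0,0]]]'
```

```text
time: 8.6
ee_pos: [0.5814, 0.1165, 0.1002]
tcp_rot: [179.6, -0.0, 101.3]
wrist_force: [-2.4, -0.1, 4.8]
opening: 0.0533
```

```bash
python3 -m pendant '[[60,[0,0,0],[0,0,0]],[100,[0,0,0],[0,0,0]],[100,[0,0,0],[0,0,0]],[100,[0,0,0],[0,0,0]],[100,[0,0,30],[0,0,0]],[100,[0,0,90],[0,0,0]],[100,[0,0,150],[0,0,0]],[100,[-16,-55,160],[0,0,-6]],[100,[-32,-112,160],[0,0,-12]],[100,[-49,-170,160],[0,0,-18]],[100,[-66,-228,160],[0,0,-24]],[100,[-83,-286,160],[0,0,-30]],[100,[-100,-344,160],[0,0,-37]],[100,[-117,-402,140],[0,0,-43]],[100,[-132,-456,110],[0,0,-49]],[100,[-132,-456,80],[0,0,-49]],[100,[-132,-456,80],[0,0,-49]]]'
python3 - <<'E'
from h import *
o=get_obs(); print(o["ee_pos"],np.round(o["q"],1))
P=look(["carrier","pot","basket_floor","dial_grip"],save="e")
p=P["top"]
def dots(p,c,z,r,col,im):
    for t in np.linspace(0,6.28,24): 
        u=proj(p,[c[0]+r*np.cos(t),c[1]+r*np.sin(t),z]); u=(u-O+.5)*S; cv2.circle(im,tuple(int(v) for v in u),1,col,-1)
ims=[]
for O,c,p in (((260,180),0,P["top"]),((250,190),0,P["side"]),):
    S=6; im=cv2.resize(p["img"][O[1]:O[1]+66,O[0]:O[0]+66,::-1],(396,396),interpolation=2)
    dots(p,(.5815,.1165),.12,.028,(0,255,0),im); dots(p,(.5815,.1165),.095,.037,(0,0,255),im); ims.append(im)
cv2.imwrite("pics/e.png",np.hstack(ims))
E
```

```text
time: 10.72
ee_pos: [0.4482, -0.3393, 0.178]
tcp_rot: [179.8, -0.0, 52.2]
wrist_force: [-0.1, 1.1, 0.6]
opening: 0.0858
[ 0.44819243 -0.33934754  0.17798841] [-37.1   5.7   5.   89.1   0.   90.6]
top carrier [([580.0, 118.0, 51.0], 0.77), ([573.0, 534.0, 6.0], 0.71)]
top pot [([450.0, -343.0, -0.0], 0.67)]
top basket_floor [([581.0, 122.0, 56.0], 0.78)]
top dial_grip [([603.0, -109.0, 113.0], 0.51)]
side carrier [([581.0, 116.0, 56.0], 0.85), ([585.0, 120.0, 59.0], 0.51)]
side pot [([447.0, -342.0, -0.0], 0.74)]
side basket_floor [([586.0, 120.0, 52.0], 0.68)]
side dial_grip []
```

View pics/e.png

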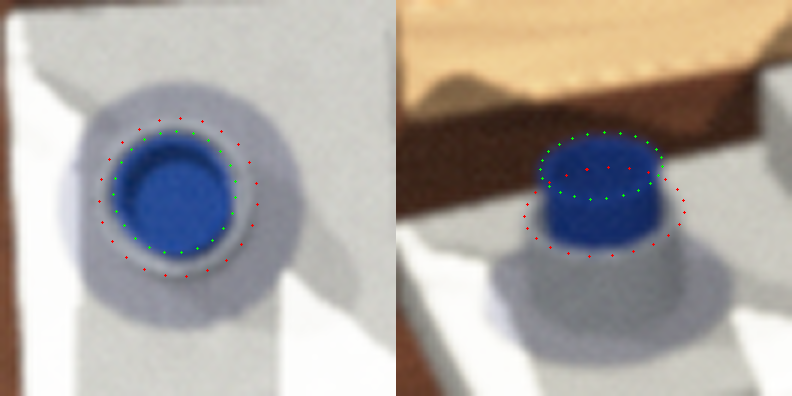

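Carrier stands in the basket, matching the overlay at (581.5,116.5) to about 1 mm in both views. Now the pot at about (448.5,-342).

```bash
python3 -m pendant '[[100,[0,-2,-40],[0,0,0]],[100,[0,-2,-85],[0,0,0]],[100,[0,-2,-115],[0,0,0]],[100,[0,-2,-115],[0,0,0]],[25,[0,-2,-115],[0,0,0]],[25,[0,-2,-115],[0,0,0]],[25,[0,-2,-115],[0,0,0]],[25,[0,-2,-115],[0,0,0]],[25,[0,-2,-115],[0,0,0]],[25,[0,-2,-115],[0,0,0]],[25,[0,-2,-115],[0,0,0]],[25,[0,-2,-115],[0,0,0]]]' 30
```

```text
time: 12.72
ee_pos: [0.4502, -0.3417, 0.0675]
tcp_rot: [179.4, -0.0, 52.3]
wrist_force: [-0.9, 1.0, 5.8]
opening: 0.0387
```

```bash
python3 -m pendant '[[25,[0,0,40],[0,0,0]],[25,[0,0,95],[0,0,0]],[25,[0,0,150],[0,0,0]],[25,[8,30,170],[0,0,4]],[25,[24,85,170],[0,0,10]],[25,[40,140,170],[0,0,16]],[25,[56,195,170],[0,0,22]],[25,[72,250,170],[0,0,28]],[25,[88,305,170],[0,0,34]],[25,[104,360,170],[0,0,40]],[25,[119,415,170],[0,0,46]],[25,[131,458,160],[0,0,49]],[25,[131,458,150],[0,0,49]],[25,[131,458,150],[0,0,49]],[25,[131,458,150],[0,0,49]]]'
python3 - <<'E'
from h import *
o=get_obs(); e=o["ee_pos"]; print(e,o["tcp_rot"],o["wrist_force"],o["opening"])
P=look(["carrier","pot"],save="f",cams=("side",)); p=P["side"]
S=8;O=(248,168)
im=cv2.resize(p["img"][O[1]:O[1]+72,O[0]:O[0]+72,::-1],(576,576),interpolation=2)
def dots(c,z,r,col):
    for t in np.linspace(0,6.28,24): 
        u=(proj(p,[c[0]+r*np.cos(t),c[1]+r*np.sin(t),z])-O+.5)*S; cv2.circle(im,tuple(int(v) for v in u),1,col,-1)
dots(e,e[2]-.0675,.017,(0,255,0)); dots(e,e[2]-.0675+.045,.0185,(0,255,0)); dots((.5813,.1165),.12,.028,(0,0,255))
cv2.imwrite("pics/f.png",im)
E
```

```text
time: 14.6
ee_pos: [0.5812, 0.1154, 0.2183]
tcp_rot: [179.4, 0.0, 101.3]
wrist_force: [-0.3, -0.3, -1.0]
opening: 0.0385
[0.58121143 0.11535094 0.2182528 ] [1.79394124e+02 5.38107944e-03 1.01250335e+02] [-0.30887309 -0.28002009 -1.04694441] 0.03850059314398648
side carrier [([584.0, 115.0, 56.0], 0.89)]
side pot [([580.0, 114.0, 151.0], 0.67)]
```

View pics/f.png

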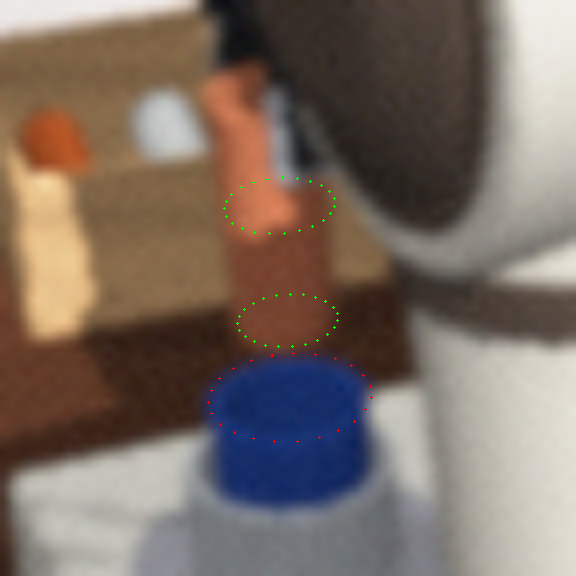

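The pot foot (crop x 237–333) lies centred above the carrier rim (208–372) to about 1 mm. Lowering.

```bash
python3 -m pendant '[[25,[0,0,-15],[0,0,0]],[25,[0,0,-28],[0,0,0]],[25,[0,0,-38],[0,0,0]],[25,[0,0,-46],[0,0,0]],[25,[0,0,-46],[0,0,0]]]'
```

```text
time: 15.38
ee_pos: [0.5811, 0.1155, 0.1715]
tcp_rot: [179.4, 0.0, 101.3]
wrist_force: [0.4, -0.6, -0.9]
opening: 0.0385
```

```bash
python3 -m pendant '[[25,[0,0,-10],[0,0,0]],[25,[0,0,-20],[0,0,0]],[25,[0,0,-30],[0,0,0]],[25,[0,0,-37],[0,0,0]],[25,[0,0,-42],[0,0,0]],[25,[0,0,-44],[0,0,0]],[25,[0,0,-44],[0,0,0]]]'
```

```text
time: 16.25
ee_pos: [0.5812, 0.1155, 0.1278]
tcp_rot: [179.4, -0.0, 101.3]
wrist_force: [-0.0, -0.7, -1.2]
opening: 0.0388
```

```bash
python3 -m pendant '[[25,[0,0,-1],[0,0,0]],[25,[0,0,-2],[0,0,0]],[25,[0,0,-2],[0,0,0]]]'
```

```text
time: 16.62
ee_pos: [0.5814, 0.1156, 0.1274]
tcp_rot: [179.3, -0.0, 101.3]
wrist_force: [-3.6, -0.8, 9.1]
opening: 0.0385
```

```bash
python3 -m pendant '[[50,[0,0,0],[0,0,0]],[100,[0,0,0],[0,0,0]],[100,[0,0,0],[0,0,0]],[100,[0,0,0],[0,0,0]],[100,[0,0,40],[0,0,0]],[100,[0,0,90],[0,0,0]],[100,[0,0,130],[0,0,0]],[100,[0,-50,140],[0,0,-6]],[100,[0,-110,140],[0,0,-6]],[100,[0,-170,140],[0,0,-6]],[100,[0,-230,140],[0,0,-6]],[100,[0,-290,140],[0,0,-6]],[100,[5,-330,140],[0,0,-6]],[100,[10,-330,140],[0,0,-6]]]'
python3 - <<'E'
from h import *
o=get_obs(); print(o["ee_pos"],o["tcp_rot"],np.round(o["q"],1))
P=look(["carrier","pot"],save="g")
S=6
def dots(im,p,O,pts,col):
    for X in pts:
        u=(proj(p,X)-O+.5)*S; cv2.circle(im,tuple(int(v) for v in u),1,col,-1)
circ=lambda c,z,r:[[c[0]+r*np.cos(t),c[1]+r*np.sin(t),z] for t in np.linspace(0,6.28,24)]
p=P["side"];O=np.array((250,170)); A=cv2.resize(p["img"][O[1]:O[1]+66,O[0]:O[0]+66,::-1],(396,396),interpolation=2)
dots(A,p,O,circ((.5813,.1165),.15,.02),(0,255,0))
p=P["top"];O=np.array((338,178)); B=cv2.resize(cv2.imread("pics/e_top.png")[O[1]:O[1]+66,O[0]:O[0]+66],(396,396),interpolation=2)
a=np.radians(4.7);Rz=np.array([[np.cos(a),-np.sin(a),0],[np.sin(a),np.cos(a),0],[0,0,1]])
xd=Rz@[1,0,0];n=Rz@[0,-.5,.866];yd=Rz@[0,.866,.5]
g=np.array([.601,-.1085,.113])
pts=[g+.01*n+xd*sx*.007+yd*t for sx in(-1,1) for t in np.linspace(-.023,.023,12)]
dots(B,p,O,pts,(0,255,0))
dots(B,p,O,[g-.021*n+.024*(xd*np.cos(t)+yd*np.sin(t)) for t in np.linspace(0,6.28,20)],(0,255,255))
dots(B,p,O,[g-.027*n+.075*xd*s+yd*t for s in(-1,1) for t in np.linspace(-.05,.05,12)],(255,255,0))
cv2.imwrite("pics/g.png",np.hstack([A,B]))
E
```

```text
time: 18.38
ee_pos: [0.5911, -0.2172, 0.2667]
tcp_rot: [179.4, -0.0, 95.0]
wrist_force: [0.6, 0.4, 0.9]
opening: 0.0852
[ 0.59109689 -0.21721193  0.26667335] [ 1.79360672e+02 -1.19865359e-02  9.50401408e+01] [-20.3  17.   28.  100.4   0.3  64.7]
top carrier [([579.0, 117.0, 52.0], 0.61)]
top pot [([579.0, 120.0, 60.0], 0.57)]
side carrier [([581.0, 119.0, 54.0], 0.6)]
side pot [([569.0, 529.0, 3.0], 0.26)]
```

View pics/g.png

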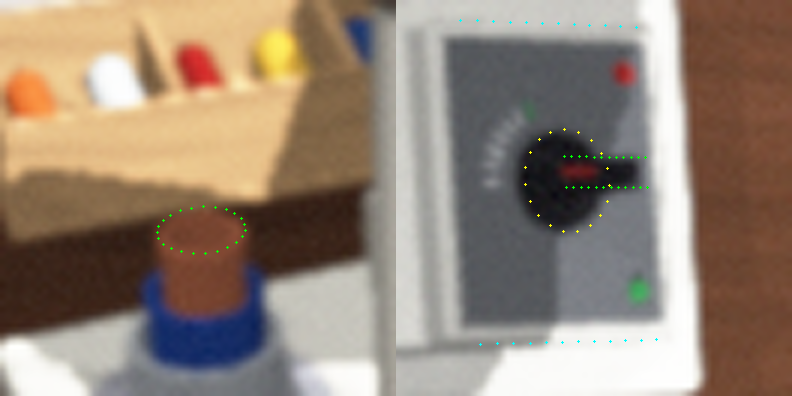

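The pot rim matches the overlay inside the carrier at seated height. On the dial crop, the bar's centreline is at row 172 and its lower end at (637,172); the overlay fits except about 2.5 mm in y, so I take the grip at about (601,-106,113). Now working out the approach.

```bash
cat > d.py <<'E'
from h import *
from scipy.spatial.transform import Rotation as R
a=np.radians(4.7);Rz=R.from_euler('z',4.7,degrees=True).as_matrix()
xd=Rz@[1,0,0];n=Rz@[0,-.5,.866025];yd=Rz@[0,.866025,.5]
g=np.array([601,-106,113.])
def plan(out,cw=0,off=-13.7):
    o=get_obs(); c=R.from_euler('xyz',o["tcp_rot"],degrees=True)
    t=R.from_rotvec(-np.radians(cw)*n)*R.from_matrix(np.c_[np.cross(xd,-n),xd,-n])
    print(out,cw,np.round(g+(off+out)*n-np.array(o["ee_pos"])*1000,1),np.round((t*c.inv()).as_rotvec(degrees=True),1))
E
python3 -c "
from d import *
plan(80);plan(0)"
```

```text
80 0 [ 12.2  74.2 -97.3] [29.8  3.3 -0.4]
0 0 [   9.   114.1 -166.6] [29.8  3.3 -0.4]
```

```bash
python3 -m pendant '[[100,[3,15,-20],[10,1,0]],[100,[7,40,-50],[20,2,0]],[100,[12,74,-97],[30,3.3,-0.4]],[100,[12,74,-97],[30,3.3,-0.4]],[100,[12,74,-97],[30,3.3,-0.4]]]'
python3 -c "
from d import *
o=get_obs();print(np.round(o['q'],1))
plan(80);plan(0);P=look(['dial_grip'])"
```

```text
time: 19.3
ee_pos: [0.6037, -0.1394, 0.1729]
tcp_rot: [179.8, -29.9, 94.9]
wrist_force: [1.0, 0.2, 0.7]
opening: 0.0852
[-24.6  27.8  26.8 104.7  25.8  57. ]
80 0 [ 0.   0.4 -2.5] [ 0.1  0.1 -0.1]
0 0 [ -3.3  40.2 -71.7] [ 0.1  0.1 -0.1]
top dial_grip [([604.0, -108.0, 113.0], 0.7)]
side dial_grip []
```

```bash
python3 -m pendant '[[50,[-1,13,-24],[0,0,0]],[50,[-2,26,-46],[0,0,0]],[50,[-3,36,-63],[0,0,0]],[50,[-3,40,-71],[0,0,0]],[50,[-3,40,-72],[0,0,0]],[50,[-3,40,-72],[0,0,0]]]' 50
python3 -c "
from d import *
plan(0)"
```

```text
time: 20.25
ee_pos: [0.6014, -0.0999, 0.1027]
tcp_rot: [179.6, -29.9, 95.0]
wrist_force: [0.5, -1.3, -0.3]
opening: 0.0429
0 0 [-1.   0.7 -1.5] [ 0.1  0.4 -0.1]
```

Free of contact. Closing on the bar.

```bash
python3 -m pendant '[[30,[0,0,0],[0,0,0]],[20,[0,0,0],[0,0,0]],[10,[0,0,0],[0,0,0]],[8,[0,0,0],[0,0,0]],[8,[0,0,0],[0,0,0]],[8,[0,0,0],[0,0,0]],[8,[0,0,0],[0,0,0]]]' 50
python3 -c "
from d import *
o=get_obs();print(np.round(o['torque'],2))
for c in (20,40,55,65): plan(0,c)"
```

```text
time: 21.12
ee_pos: [0.6016, -0.1002, 0.1031]
tcp_rot: [179.6, -29.9, 95.0]
wrist_force: [-0.6, -4.2, 5.0]
opening: 0.0131
[-0.65  0.24  0.05]
0 20 [-1.1  1.1 -2. ] [ -0.7  10.3 -17.4]
0 40 [-1.1  1.1 -2. ] [ -1.4  20.3 -34.7]
0 55 [-1.1  1.1 -2. ] [ -2.   27.7 -47.7]
0 65 [-1.1  1.1 -2. ] [ -2.4  32.7 -56.4]
```

```bash
python3 -m pendant '[[8,[0,0,0],[-0.2,2.5,-4.3]],[8,[0,0,0],[-0.4,5,-8.7]],[8,[0,0,0],[-0.6,7.5,-13]],[8,[0,0,0],[-0.8,10,-17.4]],[8,[0,0,0],[-1.0,12.5,-21.7]],[8,[0,0,0],[-1.2,15,-26]],[8,[0,0,0],[-1.2,15,-26]]]'
python3 -c "
from d import *
o=get_obs();print(np.round(o['torque'],2),np.round(o['q'],1))
for c in (45,55,65): plan(0,c)"
```

```text
time: 22.0
ee_pos: [0.6016, -0.1003, 0.1031]
tcp_rot: [-164.3, -25.6, 61.3]
wrist_force: [-0.5, -2.0, 2.3]
opening: 0.0129
[-0.54  0.16  0.14] [-21.5  24.7  15.1  94.4  26.6  90.3]
0 45 [-1.1  1.1 -2. ] [ -0.4   7.7 -13.1]
0 55 [-1.1  1.1 -2. ] [ -0.8  12.7 -21.8]
0 65 [-1.1  1.1 -2. ] [ -1.2  17.7 -30.4]
```

```bash
python3 -m pendant '[[8,[0,0,0],[-0.2,2.5,-4.3]],[8,[0,0,0],[-0.3,5,-8.7]],[8,[0,0,0],[-0.5,7.5,-13]],[8,[0,0,0],[-0.7,10,-17.4]],[8,[0,0,0],[-0.9,12.5,-21.7]],[8,[0,0,0],[-1.1,15,-26]],[8,[0,0,0],[-1.2,17.5,-30.2]],[8,[0,0,0],[-1.2,17.5,-30.2]]]'
python3 -c "
from d import *
o=get_obs();print(np.round(o['torque'],2),np.round(o['q'],1))
plan(0,65);plan(0,70)"
```

```text
time: 23.0
ee_pos: [0.6015, -0.1003, 0.1031]
tcp_rot: [-152.5, -12.4, 27.1]
wrist_force: [-0.5, -1.3, 2.5]
opening: 0.0132
[-0.69  0.14  0.06] [-21.5  25.   15.4  94.7  26.6 124.9]
0 65 [-1.1  1.1 -2. ] [ 0.   0.2 -0.4]
0 70 [-1.1  1.1 -2. ] [-0.2  2.7 -4.7]
```

```bash
python3 -m pendant '[[25,[0,0,0],[0,0,0]],[45,[0,0,0],[0,0,0]],[50,[0,0,0],[0,0,0]],[50,[0,0,0],[0,0,0]],[50,[1,-15,26],[0,0,0]],[50,[3,-40,69],[0,0,0]],[50,[3,-60,110],[0,0,0]],[50,[-20,-100,150],[0,0,0]],[50,[-50,-150,180],[0,0,0]],[50,[-80,-200,190],[0,0,0]],[50,[-100,-230,190],[0,0,0]],[50,[-100,-230,190],[0,0,0]]]'
python3 - <<'E'
from h import *
o=get_obs(); print(np.round(o["ee_pos"],3),np.round(o["wrist_force"],1))
P=look(["carrier","pot","brush_jar","medium_bottle","tape_roll","tub","paint_jar","tin"],save="i")
p=P["top"]["img"][:,:,::-1]; s=P["side"]["img"][:,:,::-1]
cv2.imwrite("pics/i.png",np.hstack([cv2.resize(p[165:260,255:395],(560,380),interpolation=2),cv2.resize(s[170:250,245:295],(238,380),interpolation=2)]))
E
```

```text
time: 24.5
ee_pos: [0.5006, -0.333, 0.2923]
tcp_rot: [-152.5, -12.4, 26.9]
wrist_force: [-0.1, 0.3, 0.0]
opening: 0.0425
[ 0.501 -0.333  0.292] [-0.1  0.3  0. ]
top carrier [([581.0, 116.0, 52.0], 0.71)]
top pot [([581.0, 116.0, 62.0], 0.72)]
top brush_jar [([722.0, 311.0, 2.0], 0.66)]
top medium_bottle [([706.0, -337.0, 1.0], 0.76)]
top tape_roll [([294.0, 322.0, -2.0], 0.53)]
top tub [([644.0, -464.0, 1.0], 0.79)]
top paint_jar [([328.0, -419.0, -2.0], 0.67), ([578.0, 118.0, 63.0], 0.64)]
top tin [([571.0, 535.0, 3.0], 0.6)]
side carrier [([582.0, 117.0, 56.0], 0.51)]
side pot []
side brush_jar [([724.0, 313.0, -1.0], 0.71)]
side medium_bottle [([705.0, -334.0, 0.0], 0.84), ([600.0, -106.0, 117.0], 0.19)]
side tape_roll [([297.0, 325.0, -3.0], 0.85)]
side tub [([642.0, -463.0, 2.0], 0.57)]
side paint_jar [([332.0, -419.0, -2.0], 0.57)]
side tin [([566.0, 530.0, 2.0], 0.77)]
```

View pics/i.png

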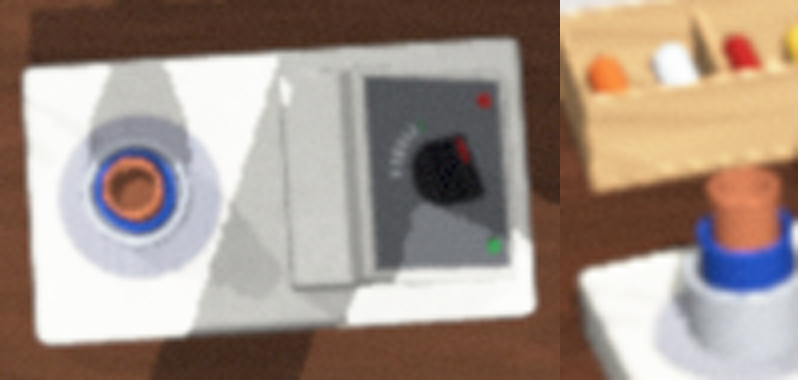

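The pot stands upright in the carrier inside the basket, around (133,188). The dial's red end now points towards +x at (463,150), about 70° clockwise, and it stayed there after release. The arm is clear, so I'm handing in.

```bash
python3 -c "
from workcell import *
print(job_done())"
```

```text
the job is handed in; nothing more can be done
None
```

The mixer is loaded and switched on, and I handed the job in at about 24.5 s with the gripper open and clear of everything. I stood the carrier in the basket and let go, stood the pot inside it and let go, then turned the dial 65° clockwise and let go.

**Last checks:**
- **Carrier and pot:** in the top picture both stand upright and concentric at about (581, 116) mm. The pot's rim was at the height expected for sitting on the carrier floor, and I felt it touch down at about 9 N.
- **Dial:** after release its red end stayed at roughly 70° clockwise, close to the 1.2 rad "on" position. I read this by eye from the picture; the dial angle itself is not reported.
- **Bystanders:** all six were found within about 5 mm of where they started, which is about the detector's accuracy.
- **Forces:** wrist force read below 10 N at the end of every move. I did not log the peaks within moves.

**Disagreements:**
- The detector put the basket floor at about y = 116–123 mm across views. I went by the picture fit at about 116.5, and the carrier went in without touching the side.
- The detector missed the pot in the last side view, although it is plainly visible in the image.

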